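# Set up the draining station: slide the hook carriage and hang the basket

### The arm

A 7-joint arm with a two-finger parallel gripper is mounted at the origin on the work surface. World frame = base frame: x ahead of the robot, y to its left, z up, the work surface at z = 0. Lengths are in m, angles in rad, forces in N, time in s.
With the tool pointing down it reaches from about 0.425 to 0.925 m from the base axis. Payload 6.8 kg.
Tool frame: the origin (TCP) lies between the finger pads; the fingertips stand 8 mm ahead of it and the grasp point (between the pads) lies 11 mm behind it; z points along the fingers, y is the line along which they close (so a half turn about z gives the same grasp; the last joint's range is limited). The gripper opens to 85 mm and grips with 20 to 120 N. Pads are 22 mm wide; open, the fingers measure 114 mm over their backs; the gripper's body (76 mm by 85 mm) begins 54 mm behind the grasp point. The pads swing forward as they close: fully open they stand 13 mm farther back than shut.
Start: joints at [1.088, 0.477, 0.022, 1.555, -0.011, 1.109, -0.083], TCP at [0.247, -0.628, 0.239] pointing down, gripper open.
Joint ranges: [-2.96, 2.96], [-0.34, 2.1], [-1.41, 1.46], [0.24, 2.44], [-1.37, 4.51], [0.17, 1.92], [-2.96, 2.96]. Speed limits (rad/s): [2.39, 2.39, 3.14, 3.14, 3.14, 3.14, 3.14].

### API

Orientations are given as a unit quaternion [x, y, z, w].
In Python, from station import ctrl gives the robot as it stands.
- The arm moves only by the tool carry_out, never from a script. Its argument "moves" is text: rows parted by semicolons, each of 7 numbers parted by spaces: the shift along the tool's x, y, z in m, then the turn, a rotation vector about the tool's x, y, z in degrees, then the opening in per cent of the stroke, from 0 (shut) to 100 (fully open). In form: x y z wx wy wz grip; .... A call has 1 to 20 rows; each row is the pose to reach, as a shift and turn from the pose commanded when the call began, along the tool's axes at that moment; what a row does not reach only later rows make up. A row lasts 1/12 s, in which the tool goes at most 41.7 mm and 7.16 degrees, less where a joint would pass 70% of its speed; a pose out of reach is approached as far as the arm can. A call with a gripper value outside its range is refused whole. The fingers move at their own pace and stop on an object; "newtons" is the grip in N (left out, the last holds). Time passes only in rows, so rows that repeat a pose let the fingers close. It gives the time, the measured TCP pose, the force, the opening and the grip force at its end, in the units of the state.
- ctrl.sense(): the state, without advancing time (a new reading comes with each control period).
- ctrl.get_image(name): name is "scene" or "side" or "wrist"; returns a dict with "img" (400x640x3 uint8, blue, green, red), "z_map" (400x640 float32, m along the optical axis (not along the pixel's ray), 0 where there is no reading), "fovy" (degrees; the focal length in pixels is half the picture's height over the tangent of half this angle, whatever the lens; pixels are square), "cx", "cy" (the principal point, pixels), "R" (3x3) and "t" (3): a world point X has camera coordinates R X + t. Camera axes: x right, y down, z forward; pixel columns grow to the right and rows downward; lengths in m; the calibration is good to about 2 mm. A picture is of the moment at which its call begins.
- ctrl.close_job(): hands the job in; it is judged then, once.
The state is a dict: "time": time; "qpos": joint angles; "qd": joint speeds; "joint_torque": joint torques, N m; "tcp_pos": TCP position; "ee_rot": TCP orientation; "contact_force": force on the tool from outside, world axes, zero at the start; "ft_torque": the same for the moment, N m; "width": finger opening in m; "grasp_force": force on a finger pad.
Only numpy, scipy, OpenCV 4.12 (cv2) and the standard library are available. Lean on these libraries where they do the work, as an engineer would, in place of code of your own. Each camera call takes 0.05 s, during which the arm holds its last target. There are 200 camera calls.

### The job

Get the draining station ready: take the red jar out of the orange drip tray and stand it upright on the black mat, slide the hook carriage along its rail until its red pointer lines up with the green mark on the drip tray, and hang the yellow basket by its handle bar on both prongs of the hook, in their dips, so that it hangs level and still over the tray. Leave everything else on the table standing where it is.

Things in the scene. Friction and masses are not known exactly. Their poses are not given: they have to be found in the camera images.
- rail: Fixed steel slide rail lying on the table, 560 mm long along its own y axis, 50 mm wide, 20 mm high, with black end blocks 30 mm high. Origin: centre of its underside. Its -x axis points to the robot's side, where drip tray and lid bin stand.
- carriage (a joint): Position (m) of the hook carriage along the rail's +y; 0 = middle, travel -0.18 to +0.18; stays where left (about 4 N friction). An aluminium block 180 mm long (rail y), 90 mm wide, z = 22 to 75 mm; push it on its end faces. Behind its middle a mast 18 mm thick, to z = 232 mm, carries two prongs towards the robot (rail -x).
- pointer (a point): Tip of the red pointer at the middle of the carriage's robot-side face, 56 mm from the rail's centre line, z = 50 mm. Moves with the carriage; axes parallel to the rail's.
- hook_seat (a point): Where the middle of the basket's bar lies when hung: z = 220 mm, 112 mm from the rail's centre line, between two prongs (8 mm thick, 60 mm apart) that run along rail x at z = 226 mm, dip here, and end upturned 145 mm from the centre line, tops at z = 246 mm; the basket's loop goes over them from the robot's side. Moves with the carriage; axes as the rail's.
- drip_tray: Orange fixed drip tray, 130 (x) by 140 (y) by 25 mm high, walls 4 mm, floor 4 mm thick, standing against the rail on the robot's side, left or right of the middle; the blue lid bin stands on the other side. Origin: centre of its underside; axes parallel to the rail's.
- mark (a point): Green mark at the middle of the drip tray's rail-side rim, z = 30 mm; axes parallel to the rail's. The pointer is lined up when it and the mark have the same position along the rail.
- jar: Closed red jar with white lid, 58 mm diameter, 95 mm high, about 250 g, standing in the drip tray, where the basket would bump into it; once the hook is above it there is no room to take it from above. Origin: centre of its underside.
- mat: Fixed black rubber mat, 150 by 150 by 4 mm, to the left or right of the station. Origin: centre of its underside.
- basket: Yellow open basket 100 (x) by 116 (y) by 60 mm high, about 220 g, standing on the table on the other side from the mat, with a rigid loop handle: two wire uprights at y = -55 and +55 mm and a white bar along its y axis. Origin: centre of its underside. The opening between rim and bar is 84 mm high and 102 mm wide.
- bar (a point): Middle of the basket's white handle bar (12 mm thick, 106 mm long along basket y), 150 mm above the basket's underside; axes as the basket's.
- lid_bin: Fixed blue bin with white lids, 130 by 140 by 45 mm high, on the other side of the station. Origin: centre of its underside.
- sanitiser: Bystander: clear bottle, red cap, 60 mm diameter, 170 mm high. Origin: centre of its underside.
- label_roll: Bystander: paper label roll, 90 mm diameter, 60 mm high. Origin: centre of its underside.
- jar_a: Bystander: red jar with white lid behind the rail, 58 mm diameter, 95 mm high. Origin: centre of its underside.
- jar_b: Bystander: red jar with yellow lid behind the rail, 58 mm diameter, 95 mm high. Origin: centre of its underside.
- tub_stack: Bystander: block of stacked white tubs, 70 by 120 by 50 mm high, between robot and station. Origin: centre of its underside.
- spatula: Bystander: spatula, 180 mm long, lying flat between robot and station. Origin near its middle.
Not all that is in view belongs to the job. Of the things that look like the basket, the larger one is meant.

How it is judged:
By the outcome, as a careful person would: the job done as asked, in the order asked, and still so for the second after the job is handed in, with the robot touching nothing.
It also fails if it takes over 72 s, if anything falls off the work surface, if the arm or the gripper's body presses on something with over 40 N, if the wrist force passes 120 N, or if a joint passes its speed limit or range.

## Working session

There is one attempt and no reset: what is moved stays moved. The work goes in short steps, Python scripts to look and compute and a tool call to move; the robot and the scene stay as the last step left them, time stands still between calls to the robot, and variables do not carry over. Pictures are saved under pics/ and viewed, at most 10 in all, crops included, and the job is handed in when it is done.

Besides the shell and the picture viewer there is one more tool, called after "Call:" by a JSON object that holds its "name" and its "arguments", one argument or row to a line. carry_out: Moves the arm, as the interface text tells. Its arguments: {"type":"object","properties":{"moves":{"type":"string"},"newtons":{"type":"number"}},"required":["moves"]}

```bash
ls; mkdir -p pics
cat > h.py <<'E'
import numpy as np, cv2
from station import ctrl
def cam(n):
    d=ctrl.get_image(n); d["f"]=d["img"].shape[0]/2/np.tan(np.radians(d["fovy"])/2); return d
def pts(d):
    z=d["z_map"]; v,u=np.mgrid[:z.shape[0],:z.shape[1]]
    c=np.stack([(u-d["cx"])/d["f"]*z,(v-d["cy"])/d["f"]*z,z],-1)
    P=(c-np.asarray(d["t"]))@np.asarray(d["R"]); P[z==0]=np.nan; return P
def ray(d,u,v,h):
    R=np.asarray(d["R"]);o=-R.T@np.asarray(d["t"]);r=R.T@np.array([(u-d["cx"])/d["f"],(v-d["cy"])/d["f"],1]);return o+r*(h-o[2])/r[2]
E
python3 - <<'E'
from h import *
for n in("scene","side"):
    d=cam(n);cv2.imwrite(f"pics/{n}.png",d["img"]);np.save(f"pics/{n}.npy",pts(d)); print(n,-np.asarray(d["R"]).T@d["t"],d["fovy"])
print(ctrl.sense())
E
```

```text
pics
scene [ 1.03318222 -0.47948426  1.31995829] 46.31213186059813
side [-0.13019277  0.73727205  1.08164221] 46.45969501528556
{'time': 0.1, 'qpos': array([ 1.08790675,  0.47775156,  0.02232841,  1.55634426, -0.01153007,
        1.10930327, -0.08308174]), 'qd': array([-0.00013482, -0.00282548, -0.00063566, -0.00328291,  0.00051116,
       -0.00016045,  0.00044013]), 'joint_torque': array([ 3.39767692e-03, -5.97763467e+01,  1.61253210e+00, -2.81956851e+01,
        1.26213711e-02,  5.04552459e-03, -2.21426248e-06]), 'tcp_pos': array([ 0.24691764, -0.62765668,  0.23840328]), 'ee_rot': array([ 9.82489070e-01,  1.86318338e-01, -2.00309544e-04, -8.15292361e-04]), 'contact_force': array([ 0.02355508, -1.40851728,  0.72247607]), 'ft_torque': array([ 0.00257188,  0.06841134, -0.01937093]), 'grasp_force': 0.0, 'width': 0.0853646682960468}
```

View pics/scene.png

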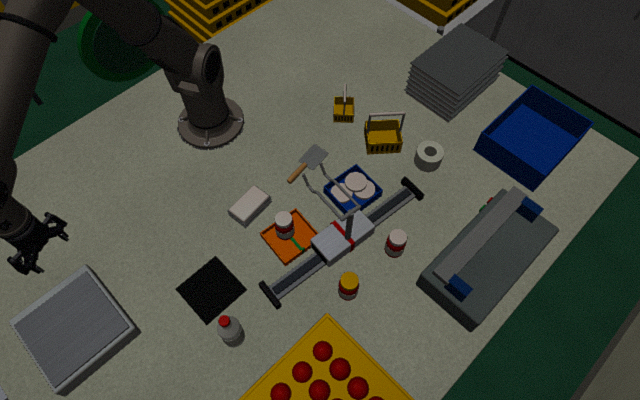

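View pics/side.png

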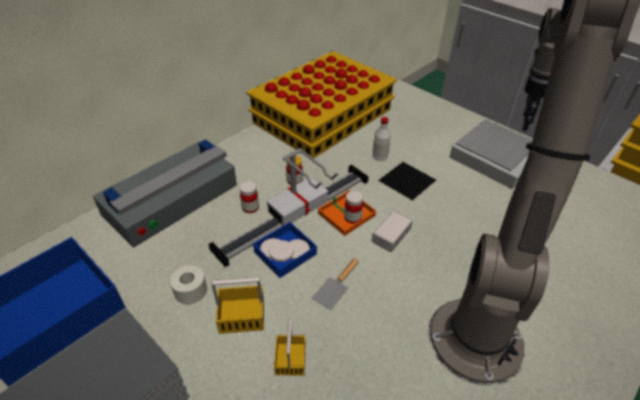

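The scene view shows the jar in the orange tray at (284,222), the mat at (211,290), the carriage at (343,236) and the rail running from (270,293) to (412,188). There are two yellow baskets: one at (383,137) and a smaller one at (344,108). The larger, at (383,137), fits the description. Next I measure these and make the enlarged crop.

```bash
cat > m1.py <<'E'
from h import *
im={n:cv2.imread(f"pics/{n}.png") for n in("scene","side")};P={n:np.load(f"pics/{n}.npy") for n in im}
cv2.imwrite("pics/crop.png",cv2.resize(im["scene"][80:280,250:450],(600,600),interpolation=cv2.INTER_CUBIC))
R=dict(orange=((3,14),150,110),blue=((108,125),140,50),yellow=((18,30),150,90),red=((0,3),150,60),green=((50,75),120,60))
for n in im:
    hsv=cv2.cvtColor(im[n],cv2.COLOR_BGR2HSV)
    ms={k:cv2.inRange(hsv,(h[0],s,v),(h[1],255,255)) for k,(h,s,v) in R.items()}
    ms["black"]=cv2.inRange(hsv,(0,0,0),(180,255,25)); ms["white"]=cv2.inRange(hsv,(0,0,125),(180,70,255))
    for k,m in ms.items():
        c,l,st,ce=cv2.connectedComponentsWithStats(m)
        for i in range(1,c):
            if st[i,4]<(15 if k in("green","red") else 60):continue
            q=P[n][l==i]; q=q[np.isfinite(q[:,0])]
            if len(q)<10: continue
            md=np.median(q,0)
            if not(0.2<np.hypot(md[0],md[1])<1.1) or md[2]>.4: continue
            lo,hi=np.percentile(q,[2,98],0)
            (x,y),(w,h),a=cv2.minAreaRect((q[:,:2]*1000).astype(np.float32))
            print(n,k,ce[i].round(),st[i,4],"med",md.round(3),"lo",lo.round(3),"hi",hi.round(3),"rect",np.round([x,y,w,h,a]))
E
python3 m1.py
```

```text
scene orange [302. 231.] 438 med [ 0.548 -0.067  0.004] lo [ 0.487 -0.102 -0.001] hi [ 0.589 -0.042  0.012] rect [542. -72.  58. 129.  84.]
scene orange [281. 245.] 534 med [ 0.541 -0.148  0.005] lo [ 0.473 -0.176 -0.001] hi [ 0.593 -0.12   0.027] rect [ 533. -146.   62.  127.   86.]
scene blue [362. 189.] 157 med [0.592 0.157 0.035] lo [ 0.5    0.12  -0.002] hi [0.631 0.215 0.045] rect [572. 120. 137. 206.   8.]
scene blue [343. 202.] 126 med [0.577 0.096 0.007] lo [ 0.492  0.07  -0.001] hi [0.599 0.119 0.043] rect [548.  96.  51. 115.  89.]
scene blue [532. 205.] 120 med [0.999 0.418 0.141] lo [0.971 0.403 0.135] hi [1.026 0.433 0.145] rect [998. 418.  57.  32.   1.]
scene blue [461. 285.] 167 med [1.    0.079 0.14 ] lo [0.971 0.065 0.135] hi [1.027 0.093 0.144] rect [999.  79.  30.  58.  90.]
scene yellow [213.  18.] 330 med [-0.73   0.476 -0.327] lo [-1.073  0.457 -0.337] hi [-0.685  0.84  -0.313] rect [-721.  663.  418.  751.   90.]
scene yellow [212.  11.] 249 med [-0.707  0.483 -0.24 ] lo [-0.919  0.457 -0.25 ] hi [-0.684  0.693 -0.23 ] rect [-753.  524.  346.  184.   45.]
sce
[... 9408 characters left out ...]
.  559.   21.]
side black [407. 180.] 922 med [ 0.489 -0.379  0.004] lo [ 0.427 -0.445 -0.001] hi [ 0.555 -0.319  0.009] rect [ 492. -382.  136.  135.    1.]
side black [358. 174.] 87 med [ 0.621 -0.267  0.027] lo [ 0.587 -0.274  0.012] hi [ 0.662 -0.26   0.035] rect [ 624. -269.   15.   78.   85.]
side black [219. 254.] 135 med [0.674 0.296 0.029] lo [0.644 0.288 0.013] hi [0.719 0.305 0.035] rect [682. 295.  17.  81.  83.]
side white [312. 211.] 143303 med [ 0.621 -0.034  0.   ] lo [-0.266 -1.844 -0.347] hi [1.602 0.577 0.308] rect [ 637. -876. 1962. 3261.    0.]
side white [284. 248.] 782 med [0.55  0.158 0.039] lo [0.501 0.088 0.015] hi [0.61  0.202 0.048] rect [556. 148. 141. 108.  34.]
```

View pics/crop.png

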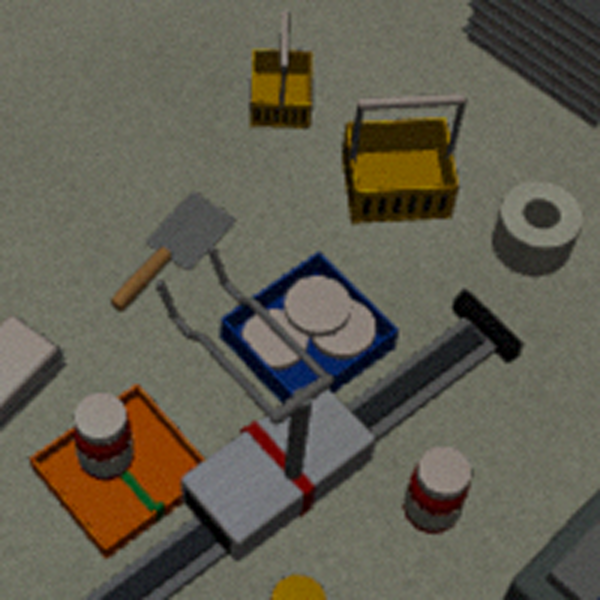

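The crop confirms it: the larger basket at crop (400,160), scene (383,133), has the tall white bar, and the one at crop (282,90) is clearly smaller. Now the precise rail direction, pointer-to-mark offset and bar.

```bash
cat > m2.py <<'E'
from h import *
im={n:cv2.imread(f"pics/{n}.png") for n in("scene","side")};P={n:np.load(f"pics/{n}.npy") for n in im}
def line(q):
    c=np.median(q,0);v=np.linalg.svd(q-q.mean(0))[2][0];return q.mean(0),v*np.sign(v[np.argmax(abs(v))])
for n in im:
    hsv=cv2.cvtColor(im[n],cv2.COLOR_BGR2HSV);p=P[n];X,Y,Z=p[...,0],p[...,1],p[...,2]
    def rep(k,m,show=1):
        q=p[m];c,v=line(q[:,:2]);s=(q[:,:2]-c)@v;print(n,k,m.sum(),c.round(4),np.degrees(np.arctan2(v[1],v[0])).round(1),"span",s.min().round(3),s.max().round(3),"z",np.median(q[:,2]).round(3))
    red=(cv2.inRange(hsv,(0,110,40),(5,255,255))>0)|(cv2.inRange(hsv,(172,110,40),(180,255,255))>0)
    rep("stripe",red&(Z>.07)&(Z<.085)&(abs(Y)<.04)&(X>.58)&(X<.72))
    rep("ptr",red&(Z>.03)&(Z<.066)&(abs(Y)<.04)&(X>.58)&(X<.72))
    g=cv2.inRange(hsv,(40,80,40),(85,255,255))>0
    rep("green",g&(Z<.04)&(X>.5)&(X<.62)&(Y<0))
    t=(Z>.067)&(Z<.083)&(X>.58)&(X<.73)&(abs(Y)<.13)
    q=(p[t][:,:2]*1000).astype(np.float32);print(n,"top",np.round(cv2.minAreaRect(q)[0],1),cv2.minAreaRect(q)[1:])
    rep("railsurf",(Z>.012)&(Z<.026)&(X>.6)&(X<.72)&(abs(Y)<.27))
    b=(Z>.135)&(Z<.165)&(X>.38)&(X<.6)&(Y>.25)&(Y<.5); rep("bar",b)
    rep("rim",(Z>.053)&(Z<.067)&(X>.38)&(X<.58)&(Y>.27)&(Y<.47))
    b=(Z>.215)&(Z<.26)&(X>.45)&(X<.72)&(abs(Y)<.12); rep("prongs",b)
    print("blackend",[ (np.nanmean(p[(Z>.024)&(Z<.036)&(X>.57)&(X<.75)&(abs(Y-y)<.03)],0)).round(4) for y in(-.28,.288)])
E
python3 m2.py
```

```text
scene stripe 109 [ 0.6559 -0.0075] -6.3 span -0.045 0.049 z 0.076
scene ptr 4 [ 0.6282 -0.003 ] -3.2 span -0.026 0.075 z 0.05
scene green 47 [ 0.5652 -0.1114] -7.5 span -0.028 0.034 z 0.007
scene top [657.8  -7.4] ((182.95135498046875, 94.17066192626953), 82.80501556396484)
scene railsurf 1314 [ 0.6562 -0.0136] 84.9 span -0.256 0.287 z 0.018
scene bar 145 [0.4883 0.368 ] 49.2 span -0.058 0.058 z 0.154
scene rim 202 [0.4921 0.3692] 101.9 span -0.073 0.076 z 0.059
scene prongs 438 [ 0.6188 -0.0038] -6.3 span -0.108 0.068 z 0.229
blackend [array([ 0.6316, -0.2774,  0.0294]), array([0.6896, 0.2874, 0.0292])]
side stripe 49 [ 0.6423 -0.0026] -4.6 span -0.03 0.057 z 0.076
side ptr 27 [ 0.6116 -0.0012] 117.8 span -0.012 0.007 z 0.051
side green 14 [ 0.5802 -0.1095] -7.1 span -0.029 0.02 z 0.009
side top [659.7  -3.9] ((185.93638610839844, 97.58760833740234), 83.6695556640625)
side railsurf 1120 [0.6542 0.0528] 84.6 span -0.322 0.22 z 0.019
side bar 259 [0.486  0.3734] 49.3 span -0.058 0.058 z 0.154
side rim 346 [0.4866 0.3783] -16.4 span -0.068 0.072 z 0.059
side prongs 338 [0.6171 0.0021] -6.9 span -0.106 0.072 z 0.229
blackend [array([ 0.6293, -0.2718,  0.0295]), array([0.6852, 0.2929, 0.0297])]
```

```bash
cat >> h.py <<'E'
from scipy.spatial.transform import Rotation as Ro
def go(x,y,z,yaw,p=None,q=None):
    "tool-frame shift (m) and turn (deg) to a tool-down pose with tool y at yaw (deg)"
    s=ctrl.sense();p=s["tcp_pos"] if p is None else p;R=Ro.from_quat(s["ee_rot"] if q is None else q)
    a=np.radians(yaw);T=Ro.from_matrix(np.array([[-np.sin(a),np.cos(a),0],[np.cos(a),np.sin(a),0],[0,0,-1]]).T)
    return (R.inv().apply(np.array([x,y,z])-p)).round(4),np.degrees((R.inv()*T).as_rotvec()).round(1)
E
python3 -c "
from h import *
print(go(.508,-.107,.2,-12))"
```

```text
(array([ 0.4336, -0.3889,  0.039 ]), array([ -0.1,  -0. , -56.5]))
```

Call:
{"name": "carry_out", "arguments": {
  "moves": "0.434 -0.389 0.039 0 0 -56.5 100;0.434 -0.389 0.039 0 0 -56.5 100;0.434 -0.389 0.039 0 0 -56.5 100;0.434 -0.389 0.039 0 0 -56.5 100;0.434 -0.389 0.039 0 0 -56.5 100;0.434 -0.389 0.039 0 0 -56.5 100;0.434 -0.389 0.039 0 0 -56.5 100;0.434 -0.389 0.039 0 0 -56.5 100;0.434 -0.389 0.039 0 0 -56.5 100;0.434 -0.389 0.039 0 0 -56.5 100;0.434 -0.389 0.039 0 0 -56.5 100;0.434 -0.389 0.039 0 0 -56.5 100;0.434 -0.389 0.039 0 0 -56.5 100;0.434 -0.389 0.039 0 0 -56.5 100;0.434 -0.389 0.039 0 0 -56.5 100;0.434 -0.389 0.039 0 0 -56.5 100;0.434 -0.389 0.039 0 0 -56.5 100;0.434 -0.389 0.039 0 0 -56.5 100"
}}

```text
time: 1.6
tcp_pos: [0.5078, -0.109, 0.2]
ee_rot: [0.778, 0.628, -0.001, -0.0]
contact_force: [0.1, -0.1, -0.2]
width: 0.0854
grasp_force: 0.0
```

Run:
```python
from h import *
d=cam("wrist");p=pts(d);Z=p[...,2]
m=(Z>.09)&(Z<.106)&(np.hypot(p[...,0]-.508,p[...,1]+.107)<.05)
print(m.sum(),cv2.minEnclosingCircle((p[m][:,:2]*1000).astype(np.float32)),p[m].mean(0))
g=cv2.inRange(cv2.cvtColor(d["img"],cv2.COLOR_BGR2HSV),(40,80,40),(85,255,255))>0
if g.sum(): print(g.sum(),p[g].mean(0),p[g].min(0),p[g].max(0))
cv2.imwrite("pics/w1.png",d["img"])
```

```text
3326 ((509.310302734375, -107.23760223388672), 25.725414276123047) [ 0.50945952 -0.10588258  0.09753353]
572 [nan nan nan] [nan nan nan] [nan nan nan]
```

Call:
{"name": "carry_out", "arguments": {
  "moves": "0.002 0.001 0.04 0 0 0 100;0.002 0.001 0.08 0 0 0 100;0.002 0.001 0.12 0 0 0 100;0.002 0.001 0.14 0 0 0 100;0.002 0.001 0.14 0 0 0 100;0.002 0.001 0.14 0 0 0 30;0.002 0.001 0.14 0 0 0 30;0.002 0.001 0.14 0 0 0 30;0.002 0.001 0.14 0 0 0 30;0.002 0.001 0.14 0 0 0 30;0.002 0.001 0.14 0 0 0 30;0.002 0.001 0.14 0 0 0 30",
  "newtons": 40
}}

```text
time: 2.65
tcp_pos: [0.5113, -0.1062, 0.0625]
ee_rot: [0.778, 0.629, 0.001, 0.002]
contact_force: [-2.7, -0.5, 7.2]
width: 0.0557
grasp_force: 42.8
```

```bash
python3 -c "
from h import *
s=ctrl.sense();print(s['width'],s['grasp_force'],s['tcp_pos'])
p=s['tcp_pos'].copy();print(go(p[0],p[1],.2,-12),go(.492,-.384,.2,-38),go(.492,-.384,p[2]+.0005,-38))"
```

```text
0.05569457097078457 42.812436330132186 [ 0.51130346 -0.10618148  0.06253113]
(array([-1.000e-04,  5.000e-04, -1.375e-01]), array([ 0.2,  0. , -0.1])) (array([-0.2758,  0.0397, -0.1372]), array([ 0.2, -0. , 25.9])) (array([-2.757e-01,  3.920e-02, -2.000e-04]), array([ 0.2, -0. , 25.9]))
```

Call:
{"name": "carry_out", "arguments": {
  "moves": "0 0 -0.04 0 0 0 30;0 0 -0.08 0 0 0 30;-0.03 0.004 -0.1 0 0 3 30;-0.07 0.01 -0.1 0 0 8 30;-0.11 0.016 -0.1 0 0 13 30;-0.15 0.022 -0.1 0 0 18 30;-0.19 0.027 -0.1 0 0 23 30;-0.23 0.033 -0.1 0 0 26 30;-0.26 0.037 -0.1 0 0 26 30;-0.275 0.039 -0.1 0 0 26 30;-0.275 0.039 -0.08 0 0 26 30;-0.275 0.039 -0.05 0 0 26 30;-0.275 0.039 -0.03 0 0 26 30;-0.275 0.039 -0.015 0 0 26 30;-0.275 0.039 -0.008 0 0 26 30;-0.275 0.039 -0.004 0 0 26 30;-0.275 0.039 -0.002 0 0 26 30;-0.275 0.039 -0.001 0 0 26 30;-0.275 0.039 -0.001 0 0 26 30"
}}

```text
time: 4.23
tcp_pos: [0.4915, -0.3827, 0.0628]
ee_rot: [0.899, 0.438, 0.0, 0.001]
contact_force: [-0.6, 0.9, -0.5]
width: 0.0561
grasp_force: 45.1
```

Run:
```python
from h import *
s=ctrl.sense();print(s['tcp_pos'],s['contact_force'],s['width'])
d=cam("scene");cv2.imwrite("pics/s2.png",cv2.resize(d["img"][180:340,150:350],(800,640))[:600])
```

```text
[ 0.49152029 -0.38274554  0.06278271] [-0.61368873  0.91568721 -0.52660741] 0.05613294759953183
```

Call:
{"name": "carry_out", "arguments": {
  "moves": "0 0 0.001 0 0 0 30;0 0 0.001 0 0 0 30;0 0 0.001 0 0 0 60;0 0 0.001 0 0 0 100;0 0 0.001 0 0 0 100;0 0 0.001 0 0 0 100;0 0 0.001 0 0 0 100;0 0 0.001 0 0 0 100;0 0 -0.03 0 0 0 100;0 0 -0.07 0 0 0 100;0 0 -0.11 0 0 0 100;0 0 -0.15 0 0 0 100;0 0 -0.19 0 0 0 100;0 0 -0.23 0 0 0 100;0 0 -0.25 0 0 0 0;0 0 -0.25 0 0 0 0"
}}

```text
time: 5.62
tcp_pos: [0.4932, -0.384, 0.3177]
ee_rot: [0.899, 0.438, 0.003, 0.005]
contact_force: [0.8, -0.1, 0.1]
width: 0.0639
grasp_force: 0.0
```

Run:
```python
from h import *
s=ctrl.sense();print(s['tcp_pos'],s['contact_force'],s['width'])
d=cam("wrist");p=pts(d);Z=p[...,2]
m=(Z>.085)&(Z<.11)&(np.hypot(p[...,0]-.492,p[...,1]+.384)<.06)
print(m.sum(),cv2.minEnclosingCircle((p[m][:,:2]*1000).astype(np.float32)),p[m].mean(0),p[m].std(0))
Y=np.array([.1028,.9947]);X=np.array([.9947,-.1028])
for nm,xp,yp,z in(("push start",.6546,.0617+.09+.045,.32),("end",.6546,-.051+.09+.012,.058)):
    w=xp*X+yp*Y;print(nm,w,go(w[0],w[1],z,-5.9))
```

```text
[ 0.49317972 -0.38397396  0.31774613] [ 0.77048496 -0.13505234  0.08824446] 0.06390249873640155
1641 ((489.5545959472656, -383.62835693359375), 25.662586212158203) [ 0.49035423 -0.38249146  0.09740301] [0.01286318 0.01288754 0.00155154]
push start [0.67135138 0.12836461] (array([ 0.5135, -0.174 , -0.0064]), array([  0.3,   0.1, -32.1]))
end [ 0.65637342 -0.01656318] (array([ 0.3901, -0.0981,  0.256 ]), array([  0.3,   0.1, -32.1]))
```

Call:
{"name": "carry_out", "arguments": {
  "moves": "0.514 -0.174 -0.006 0 0 -32 0;0.514 -0.174 -0.006 0 0 -32 0;0.514 -0.174 -0.006 0 0 -32 0;0.514 -0.174 -0.006 0 0 -32 0;0.514 -0.174 -0.006 0 0 -32 0;0.514 -0.174 -0.006 0 0 -32 0;0.514 -0.174 -0.006 0 0 -32 0;0.514 -0.174 -0.006 0 0 -32 0;0.514 -0.174 -0.006 0 0 -32 0;0.514 -0.174 -0.006 0 0 -32 0;0.514 -0.174 -0.006 0 0 -32 0;0.514 -0.174 -0.006 0 0 -32 0;0.514 -0.174 -0.006 0 0 -32 0;0.514 -0.174 -0.006 0 0 -32 0;0.514 -0.174 -0.006 0 0 -32 0;0.514 -0.174 -0.006 0 0 -32 0"
}}

```text
time: 7.0
tcp_pos: [0.6699, 0.1291, 0.3153]
ee_rot: [0.743, 0.669, -0.001, -0.0]
contact_force: [0.3, -0.6, 0.2]
width: -0.0001
grasp_force: 0.0
```

Run:
```python
from h import *
s=ctrl.sense();print(s['tcp_pos'],s['width'],s['qpos'].round(2))
Y=np.array([.1028,.9947]);X=np.array([.9947,-.1028])
for nm,xp,yp,z in(("push start",.6546,.0617+.09+.045,.055),("near end",.6546,-.051+.09+.031,.055),("end",.6546,-.051+.09+.011,.055)):
    w=xp*X+yp*Y;print(nm,w,go(w[0],w[1],z,-5.9))
```

```text
[0.66985855 0.12911452 0.31534756] -5.088031121017619e-05 [ 0.06  0.49 -0.51  1.41  0.24  1.31 -0.57]
push start [0.67135138 0.12836461] (array([-2.000e-04,  2.200e-03,  2.603e-01]), array([-0.1,  0.1, -0.1]))
near end [0.65832662 0.00233612] (array([-0.1269,  0.0024,  0.2605]), array([-0.1,  0.1, -0.1]))
end [ 0.65627062 -0.01755788] (array([-0.1469,  0.0025,  0.2606]), array([-0.1,  0.1, -0.1]))
```

Call:
{"name": "carry_out", "arguments": {
  "moves": "0 0.002 0.04 0 0 0 0;0 0.002 0.08 0 0 0 0;0 0.002 0.12 0 0 0 0;0 0.002 0.16 0 0 0 0;0 0.002 0.2 0 0 0 0;0 0.002 0.24 0 0 0 0;0 0.002 0.26 0 0 0 0;0 0.002 0.26 0 0 0 0;-0.015 0.002 0.26 0 0 0 0;-0.03 0.002 0.26 0 0 0 0;-0.042 0.002 0.26 0 0 0 0;-0.055 0.002 0.26 0 0 0 0;-0.068 0.002 0.26 0 0 0 0;-0.08 0.002 0.26 0 0 0 0;-0.092 0.002 0.26 0 0 0 0;-0.104 0.002 0.26 0 0 0 0;-0.114 0.002 0.26 0 0 0 0;-0.122 0.002 0.26 0 0 0 0;-0.13 0.002 0.26 0 0 0 0;-0.13 0.002 0.26 0 0 0 0"
}}

```text
time: 8.67
tcp_pos: [0.6587, -0.0032, 0.0575]
ee_rot: [0.744, 0.668, -0.001, 0.001]
contact_force: [0.1, 0.1, 0.6]
width: 0.0003
grasp_force: 0.0
```

```bash
cat > m3.py <<'E'
from h import *
Yd=np.array([.1028,.9947]);Xd=np.array([.9947,-.1028])
s=ctrl.sense();print(s['tcp_pos'],s['contact_force'])
for n in("scene","side"):
    d=cam(n);p=pts(d);X,Y,Z=p[...,0],p[...,1],p[...,2];hsv=cv2.cvtColor(d["img"],cv2.COLOR_BGR2HSV)
    cv2.imwrite(f"pics/m3{n}{s['time']:.1f}.png",d["img"])
    red=(cv2.inRange(hsv,(0,110,40),(5,255,255))>0)|(cv2.inRange(hsv,(172,110,40),(180,255,255))>0)
    g=cv2.inRange(hsv,(40,80,40),(85,255,255))>0
    for k,m in(("stripe",red&(Z>.068)&(Z<.085)&(abs(Y+.07)<.1)&(X>.58)&(X<.72)),("ptr",red&(Z>.035)&(Z<.066)&(abs(Y+.07)<.1)&(X>.575)&(X<.66)),("green",g&(Z<.04)&(X>.5)&(X<.62)&(Y<0))):
        q=p[m];print(n,k,len(q),(q[:,:2]@Yd).mean().round(4),(q[:,:2]@Yd).std().round(4),q.mean(0).round(3))
E
python3 m3.py
```

```text
[ 0.6586911  -0.00318902  0.05753856] [0.14625023 0.14596153 0.57010697]
scene stripe 110 -0.0391 0.0041 [ 0.647 -0.106  0.076]
scene ptr 0 nan nan [nan nan nan]
scene green 63 -0.0525 0.0026 [ 0.539 -0.109  0.007]
side stripe 46 -0.0358 0.0035 [ 0.634 -0.101  0.076]
side ptr 21 -0.0368 0.0042 [ 0.601 -0.099  0.052]
side green 24 -0.0492 0.0019 [ 0.556 -0.107  0.011]m3.py:10: RuntimeWarning: Mean of empty slice.
  q=p[m];print(n,k,len(q),(q[:,:2]@Yd).mean().round(4),(q[:,:2]@Yd).std().round(4),q.mean(0).round(3))
  ret = ret.dtype.type(ret / rcount)
  ret = _var(a, axis=axis, dtype=dtype, out=out, ddof=ddof,
  arrmean = um.true_divide(arrmean, div, out=arrmean,
  ret = ret.dtype.type(ret / rcount)
  ret = um.true_divide(
```

Call:
{"name": "carry_out", "arguments": {
  "moves": "-0.003 0 0 0 0 0 0;-0.006 0 0 0 0 0 0;-0.009 0 0 0 0 0 0;-0.011 0 0 0 0 0 0;-0.0125 0 0 0 0 0 0;-0.0135 0 0 0 0 0 0;-0.0135 0 0 0 0 0 0;-0.0135 0 0 0 0 0 0"
}}

```text
time: 9.43
tcp_pos: [0.6572, -0.0136, 0.0572]
ee_rot: [0.743, 0.669, -0.0, -0.0]
contact_force: [-0.5, 4.1, -1.3]
width: 0.0001
grasp_force: 1.5
```

```bash
python3 m3.py 2>/dev/null
```

```text
[ 0.65718311 -0.01363061  0.05719988] [-0.5309301   4.08463924 -1.33495216]
scene stripe 105 -0.0495 0.0039 [ 0.645 -0.116  0.075]
scene ptr 2 -0.0497 0.0005 [ 0.592 -0.111  0.052]
scene green 64 -0.0524 0.0027 [ 0.539 -0.108  0.006]
side stripe 53 -0.046 0.0037 [ 0.634 -0.112  0.076]
side ptr 18 -0.0472 0.0038 [ 0.6   -0.11   0.052]
side green 24 -0.0505 0.0019 [ 0.554 -0.108  0.009]
```

Call:
{"name": "carry_out", "arguments": {
  "moves": "-0.001 0 0 0 0 0 0;-0.002 0 0 0 0 0 0;-0.003 0 0 0 0 0 0;-0.003 0 0 0 0 0 0;-0.003 0 0 0 0 0 0"
}}

```text
time: 9.95
tcp_pos: [0.6572, -0.0167, 0.0574]
ee_rot: [0.743, 0.669, 0.0, 0.0]
contact_force: [-1.5, 3.2, -1.8]
width: -0.0
grasp_force: 1.7
```

```bash
python3 m3.py 2>/dev/null
python3 - <<'E'
from h import *
s=ctrl.sense()
d=cam("side");a=d["img"][170:240,270:370];b=cam("scene")["img"][195:265,270:370]
cv2.imwrite("pics/align.png",np.vstack([cv2.resize(i,(400,280),interpolation=cv2.INTER_CUBIC) for i in(a,b)]))
E
```

```text
[ 0.65718374 -0.016669    0.05742856] [-1.51033294  3.24513616 -1.75778243]
scene stripe 110 -0.0526 0.0038 [ 0.646 -0.12   0.076]
scene ptr 2 -0.0538 0.0009 [ 0.592 -0.115  0.051]
scene green 64 -0.0524 0.0023 [ 0.539 -0.108  0.006]
side stripe 49 -0.049 0.0036 [ 0.632 -0.115  0.076]
side ptr 22 -0.0492 0.0038 [ 0.6   -0.111  0.052]
side green 23 -0.05 0.0019 [ 0.554 -0.108  0.009]
```

View pics/align.png

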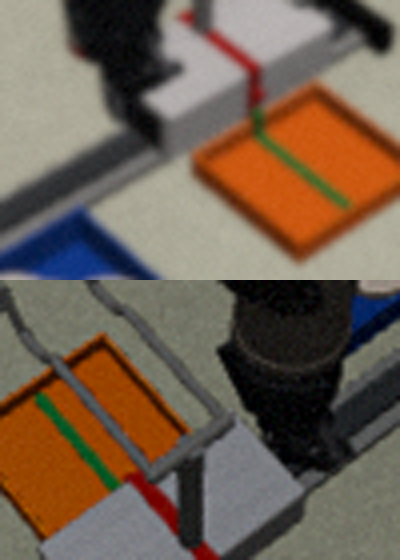

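Upper half: the red pointer (257,95) stands directly over the green mark (257,125). Lower half: the red and green stripes are collinear, so the carriage is aligned. Next I back off and go to the basket.

Call:
{"name": "carry_out", "arguments": {
  "moves": "0.01 0 0 0 0 0 0;0.025 0 0 0 0 0 0;0.035 0 -0.04 0 0 0 0;0.035 0 -0.08 0 0 0 0;0.035 0 -0.12 0 0 0 0;0.035 0 -0.16 0 0 0 0;0.035 0 -0.2 0 0 0 0;0.035 0 -0.24 0 0 0 0;0.035 0 -0.26 0 0 0 0;0.035 0 -0.26 0 0 0 0"
}}

```text
time: 10.98
tcp_pos: [0.6634, 0.0203, 0.3245]
ee_rot: [0.743, 0.669, 0.004, 0.004]
contact_force: [0.6, 0.1, 0.5]
width: 0.0001
grasp_force: 0.0
```

```bash
python3 -c "
from h import *
print(go(.487,.371,.28,-40.7))"; python3 m3.py 2>/dev/null
```

```text
(array([ 0.3303, -0.2126,  0.0427]), array([ 0.6, -0.3, 34.7]))
[0.66343628 0.02025032 0.32453536] [0.58417401 0.12347433 0.51815398]
scene stripe 109 -0.0527 0.0039 [ 0.646 -0.12   0.076]
scene ptr 2 -0.0541 0.0009 [ 0.593 -0.116  0.052]
scene green 64 -0.0526 0.0026 [ 0.539 -0.109  0.007]
side stripe 47 -0.049 0.0037 [ 0.634 -0.115  0.076]
side ptr 23 -0.0499 0.0042 [ 0.6   -0.112  0.054]
side green 24 -0.0497 0.0027 [ 0.554 -0.107  0.009]
```

Call:
{"name": "carry_out", "arguments": {
  "moves": "0.33 -0.213 0.04 0 0 34.8 100;0.33 -0.213 0.04 0 0 34.8 100;0.33 -0.213 0.04 0 0 34.8 100;0.33 -0.213 0.04 0 0 34.8 100;0.33 -0.213 0.04 0 0 34.8 100;0.33 -0.213 0.04 0 0 34.8 100;0.33 -0.213 0.04 0 0 34.8 100;0.33 -0.213 0.04 0 0 34.8 100;0.33 -0.213 0.04 0 0 34.8 100;0.33 -0.213 0.04 0 0 34.8 100;0.33 -0.213 0.04 0 0 34.8 100;0.33 -0.213 0.04 0 0 34.8 100;0.33 -0.213 0.04 0 0 34.8 100;0.33 -0.213 0.04 0 0 34.8 100;0.33 -0.213 0.04 0 0 34.8 100;0.33 -0.213 0.04 0 0 34.8 100"
}}

```text
time: 12.42
tcp_pos: [0.4844, 0.3676, 0.2772]
ee_rot: [0.91, 0.415, -0.0, 0.0]
contact_force: [-0.4, 0.3, -0.1]
width: 0.0853
grasp_force: 0.0
```

Run:
```python
from h import *
d=cam("wrist");p=pts(d);X,Y,Z=p[...,0],p[...,1],p[...,2];cv2.imwrite("pics/w2.png",d["img"])
m=(Z>.135)&(Z<.17)&(np.hypot(X-.487,Y-.371)<.075);q=p[m][:,:2];c=q.mean(0);v=np.linalg.svd(q-c)[2][0];s=(q-c)@v
print(m.sum(),c,np.degrees(np.arctan2(v[1],v[0])),s.min(),s.max(),c+v*(s.min()+s.max())/2,np.percentile(p[m][:,2],[5,50,95]))
s=ctrl.sense();print(s['tcp_pos'],s['qpos'].round(2));print(go(.487,.371,.141,-40.7))
```

```text
1880 [0.48963283 0.37430146] -131.0929379917384 -0.054141248351579054 0.06258598263768589 [0.48685754 0.3711193 ] [0.150539   0.15367734 0.15527025]
[0.48421407 0.36791388 0.27728908] [-0.34  0.39 -0.55  1.65  0.22  1.17 -1.65]
(array([0.0042, 0.    , 0.1363]), array([ 0. ,  0. , -0.2]))
```

Call:
{"name": "carry_out", "arguments": {
  "moves": "0.004 0 0.04 0 0 0 100;0.004 0 0.08 0 0 0 100;0.004 0 0.115 0 0 0 100;0.004 0 0.136 0 0 0 100;0.004 0 0.136 0 0 0 100;0.004 0 0.136 0 0 0 0;0.004 0 0.136 0 0 0 0;0.004 0 0.136 0 0 0 0;0.004 0 0.136 0 0 0 0;0.004 0 0.136 0 0 0 0;0.004 0 0.136 0 0 0 0;0.004 0 0.136 0 0 0 0;0.004 0 0.136 0 0 0 0;0.004 0 0.136 0 0 0 0;0.004 0 0.136 0 0 0 0;0.004 0 0.136 0 0 0 0",
  "newtons": 60
}}

```text
time: 13.8
tcp_pos: [0.4871, 0.3718, 0.1422]
ee_rot: [0.909, 0.416, 0.001, 0.0]
contact_force: [0.7, -1.7, 5.9]
width: 0.0098
grasp_force: 58.6
```

Run:
```python
from h import *
s=ctrl.sense();print(s['tcp_pos'],s['width'],s['grasp_force'],s['qpos'].round(2))
Yd=np.array([.1028,.9947]);Xd=np.array([.9947,-.1028])
for xp in(.5426-.10,.5426):
    w=xp*Xd-.051*Yd;print(w,go(w[0],w[1],.265,-5.9))
```

```text
[0.48709557 0.3717583  0.14221158] 0.009759105557389932 58.63048195838928 [-0.38  0.53 -0.51  1.77  0.31  0.92 -1.73]
[ 0.43501142 -0.09622898] (array([-0.3878,  0.267 , -0.123 ]), array([  0.1,  -0. , -35. ]))
[ 0.53448142 -0.10650898] (array([-0.3305,  0.3489, -0.1228]), array([  0.1,  -0. , -35. ]))
```

Call:
{"name": "carry_out", "arguments": {
  "moves": "0 0 -0.02 0 0 0 0;0 0 -0.05 0 0 0 0;0 0 -0.09 0 0 0 0;0 0 -0.123 0 0 0 0;-0.01 0.008 -0.123 0 0 -1 0;-0.03 0.023 -0.123 0 0 -3 0;-0.055 0.041 -0.123 0 0 -5 0;-0.08 0.06 -0.123 0 0 -7 0;-0.105 0.079 -0.123 0 0 -10 0;-0.13 0.098 -0.123 0 0 -12 0;-0.155 0.117 -0.123 0 0 -15 0;-0.18 0.136 -0.123 0 0 -18 0;-0.205 0.154 -0.123 0 0 -21 0;-0.23 0.173 -0.123 0 0 -24 0;-0.255 0.192 -0.123 0 0 -27 0;-0.28 0.211 -0.123 0 0 -30 0;-0.305 0.23 -0.123 0 0 -33 0;-0.33 0.248 -0.123 0 0 -35 0;-0.35 0.263 -0.123 0 0 -35 0;-0.365 0.275 -0.123 0 0 -35 0"
}}

```text
time: 15.47
tcp_pos: [0.4544, -0.0865, 0.2637]
ee_rot: [0.743, 0.669, -0.001, -0.0]
contact_force: [0.2, 0.4, -1.4]
width: 0.0098
grasp_force: 58.9
```

```bash
python3 -c "
from h import *
s=ctrl.sense();print(s['qpos'].round(2),s['width'])
print(go(.4549,-.0983,.265,-5.9))"
```

```text
[ 0.44  0.13 -0.41  1.99  0.06  1.04 -0.11] 0.009810722138773317
(array([-0.0117,  0.0017, -0.0012]), array([-0.1,  0. , -0. ]))
```

Call:
{"name": "carry_out", "arguments": {
  "moves": "-0.006 0.001 -0.001 0 0 0 0;-0.012 0.001 -0.001 0 0 0 0;-0.012 0.001 -0.001 0 0 0 0;-0.012 0.001 -0.001 0 0 0 0;-0.012 0.001 -0.001 0 0 0 0;-0.012 0.001 -0.001 0 0 0 0;-0.012 0.001 -0.001 0 0 0 0;-0.012 0.001 -0.001 0 0 0 0"
}}

```text
time: 16.13
tcp_pos: [0.4555, -0.0955, 0.2653]
ee_rot: [0.742, 0.671, 0.0, 0.0]
contact_force: [-0.1, -0.7, -1.9]
width: 0.0099
grasp_force: 58.9
```

Run:
```python
from h import *
Yd=np.array([.1028,.9947]);Xd=np.array([.9947,-.1028])
s=ctrl.sense();print(s['tcp_pos'],s['tcp_pos'][:2]@Xd,s['tcp_pos'][:2]@Yd)
for n in("scene","side"):
    d=cam(n);p=pts(d);xp=p[...,:2]@Xd;yp=p[...,:2]@Yd;Z=p[...,2];cv2.imwrite(f"pics/h_{n}.png",d["img"])
    hsv=cv2.cvtColor(d["img"],cv2.COLOR_BGR2HSV)
    for k,m in(("prong",(Z>.2)&(Z<.255)&(xp>.52)&(xp<.62)&(abs(yp+.05)<.06)),("tips",(Z>.236)&(Z<.256)&(xp>.49)&(xp<.54)&(abs(yp+.05)<.06)),("bar",(Z>.266)&(Z<.284)&(abs(xp-.4626)<.012)&(abs(yp+.05)<.07)),("basket",(cv2.inRange(hsv,(18,120,50),(32,255,255))>0)&(Z>.165)&(Z<.195)&(abs(yp+.05)<.08)&(xp<.55))):
        y=yp[m];x=xp[m]
        if len(y)<5: print(n,k,len(y));continue
        print(n,k,len(y),"y'",np.percentile(y,[1,99]).round(4),[y[y<-.05].mean().round(4),y[y>-.05].mean().round(4)],"x'",np.percentile(x,[1,50,99]).round(4),"z",np.percentile(Z[m],[2,50,98]).round(3))
a=cv2.imread("pics/h_scene.png")[100:250,220:370];b=cv2.imread("pics/h_side.png")[120:270,270:420]
cv2.imwrite("pics/h.png",cv2.resize(np.hstack([a,b]),(800,400),interpolation=cv2.INTER_CUBIC))
```

```text
[ 0.45547027 -0.09549755  0.2653124 ] 0.46287342571281515 -0.048169066309281916
scene prong 216 y' [-0.0861 -0.0175] [np.float64(-0.0824), np.float64(-0.0227)] x' [0.5208 0.5714 0.6193] z [0.21  0.227 0.234]
scene tips 31 y' [-0.0859 -0.0184] [np.float64(-0.0822), np.float64(-0.0224)] x' [0.5079 0.5143 0.5222] z [0.237 0.24  0.248]
scene bar 135 y' [-0.1075  0.0073] [np.float64(-0.081), np.float64(-0.0038)] x' [0.4564 0.4649 0.4728] z [0.269 0.277 0.283]
scene basket 187 y' [-0.1081  0.0083] [np.float64(-0.0959), np.float64(-0.0066)] x' [0.4134 0.4886 0.5146] z [0.169 0.182 0.188]
side prong 167 y' [-0.0816 -0.0135] [np.float64(-0.0774), np.float64(-0.0175)] x' [0.5206 0.5658 0.6183] z [0.208 0.224 0.232]
side tips 11 y' [-0.0699 -0.0135] [np.float64(-0.0753), np.float64(-0.0174)] x' [0.5072 0.5102 0.5158] z [0.237 0.242 0.248]
side bar 102 y' [-0.049  0.011] [np.float64(nan), np.float64(-0.0199)] x' [0.4507 0.4603 0.4733] z [0.267 0.278 0.284]
side basket 534 y' [-0.1053  0.0132] [np.float64(-0.0877), np.float64(-0.0036)] x' [0.4117 0.4537 0.5129] z [0.166 0.177 0.186]<stdin>:10: RuntimeWarning: Mean of empty slice.
  ret = ret.dtype.type(ret / rcount)
```

View pics/h.png

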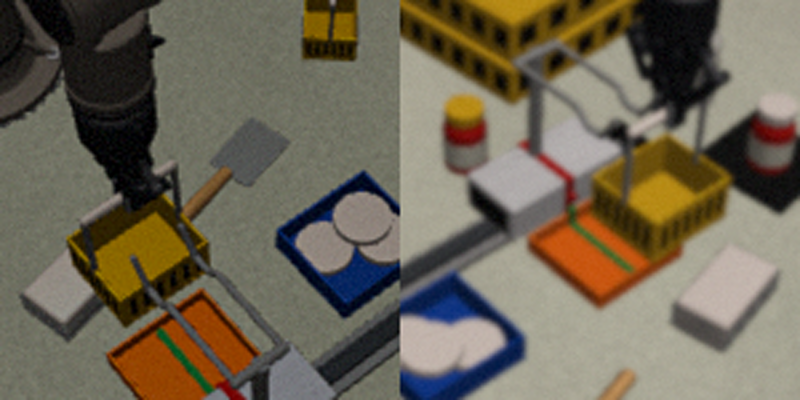

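The basket hangs level in the gripper (left half: rim from (70,240) to (210,245)). The prong tips, at left (135,260) and (180,225), lie between the uprights. Next I insert it and lower it partway.

Call:
{"name": "carry_out", "arguments": {
  "moves": "-0.001 0.008 0 0 0 0 0;-0.002 0.02 0 0 0 0 0;-0.002 0.033 0 0 0 0 0;-0.002 0.046 0 0 0 0 0;-0.002 0.059 0 0 0 0 0;-0.002 0.07 0 0 0 0 0;-0.002 0.077 0 0 0 0 0;-0.002 0.08 0 0 0 0 0;-0.002 0.08 0 0 0 0 0;-0.002 0.08 0 0 0 0 0;-0.002 0.08 0.008 0 0 0 0;-0.002 0.08 0.016 0 0 0 0;-0.002 0.08 0.024 0 0 0 0;-0.002 0.08 0.032 0 0 0 0;-0.002 0.08 0.038 0 0 0 0;-0.002 0.08 0.042 0 0 0 0;-0.002 0.08 0.045 0 0 0 0;-0.002 0.08 0.045 0 0 0 0;-0.002 0.08 0.045 0 0 0 0"
}}

```text
time: 17.82
tcp_pos: [0.5349, -0.1062, 0.2203]
ee_rot: [0.742, 0.67, 0.0, 0.0]
contact_force: [0.2, -0.5, -2.2]
width: 0.01
grasp_force: 58.8
```

```bash
cat > m4.py <<'E'
from h import *
Yd=np.array([.1028,.9947]);Xd=np.array([.9947,-.1028])
s=ctrl.sense();print(s['tcp_pos'],s['tcp_pos'][:2]@Xd,s['tcp_pos'][:2]@Yd,s['contact_force'],s['ft_torque'])
ii=[]
for n,r in(("scene",(110,260,230,380)),("side",(120,270,270,420))):
    d=cam(n);p=pts(d);xp=p[...,:2]@Xd;yp=p[...,:2]@Yd;Z=p[...,2];ii.append(d["img"][r[0]:r[1],r[2]:r[3]])
    w=(d["img"].min(-1)>105)
    for k,m in(("prong",~w&(Z>.2)&(Z<.255)&(xp>.56)&(xp<.62)&(abs(yp+.05)<.06)),("bar",w&(Z>.2)&(Z<.26)&(abs(xp-.5426)<.03)&(abs(yp+.05)<.07))):
        if m.sum()<5: print(n,k,m.sum());continue
        y=yp[m];print(n,k,m.sum(),"y'",np.percentile(y,[1,99]).round(4),"x'",np.percentile(xp[m],[1,50,99]).round(4),"z",[np.median(Z[m&(yp<-.08)]).round(4),np.median(Z[m&(yp>-.02)]).round(4)])
cv2.imwrite(f"pics/m4_{s['time']:.1f}.png",cv2.resize(np.hstack(ii),(800,400),interpolation=cv2.INTER_CUBIC))
E
python3 m4.py 2>/dev/null; ls pics|grep m4
```

```text
[ 0.53486434 -0.10617491  0.22033057] 0.5429443430840732 -0.0506281244704685 [ 0.23172679 -0.53011939 -2.22480696] [ 0.01494115 -0.00610923  0.07038459]
scene prong 113 y' [-0.0858 -0.0177] x' [0.5606 0.5936 0.6184] z [np.float64(0.2296), np.float64(0.228)]
scene bar 55 y' [-0.108   0.0017] x' [0.537  0.5421 0.5465] z [np.float64(0.2345), np.float64(0.2338)]
side prong 8 y' [-0.0428 -0.0132] x' [0.5623 0.6002 0.6177] z [np.float64(nan), np.float64(0.2281)]
side bar 107 y' [-0.0774  0.0114] x' [0.5293 0.5413 0.5703] z [np.float64(0.2127), np.float64(0.2283)]
m4_17.8.png
```

Call:
{"name": "carry_out", "arguments": {
  "moves": "0 0 0.002 0 0 0 0;0 0 0.004 0 0 0 0;0 0 0.006 0 0 0 0;0 0 0.008 0 0 0 0;0 0 0.009 0 0 0 0;0 0 0.009 0 0 0 0;0 0 0.009 0 0 0 0"
}}

```text
time: 18.5
tcp_pos: [0.5348, -0.1062, 0.2116]
ee_rot: [0.742, 0.67, 0.0, 0.0]
contact_force: [-2.2, -0.7, 2.7]
width: 0.0096
grasp_force: 59.5
```

```bash
python3 m4.py 2>/dev/null; ls pics|grep m4
```

```text
[ 0.53480734 -0.10624099  0.21164001] 0.5428944312262314 -0.05069972111056712 [-2.17294356 -0.68874086  2.70519158] [-0.03216334  0.39429107 -0.03380981]
scene prong 114 y' [-0.0856 -0.0176] x' [0.5602 0.5938 0.6189] z [np.float64(0.2295), np.float64(0.2284)]
scene bar 58 y' [-0.1076  0.0033] x' [0.5382 0.542  0.5453] z [np.float64(0.2259), np.float64(0.2244)]
side prong 17 y' [-0.0809 -0.0136] x' [0.5621 0.6035 0.6189] z [np.float64(0.2297), np.float64(0.2294)]
side bar 108 y' [-0.0436  0.0102] x' [0.5344 0.5418 0.5701] z [np.float64(nan), np.float64(0.2227)]
m4_17.8.png
m4_18.5.png
```

Call:
{"name": "carry_out", "arguments": {
  "moves": "0 0 0 0 0 0 15;0 0 0 0 0 0 25;0 0 0 0 0 0 40;0 0 0 0 0 0 55;0 0 0 0 0 0 55;0 0 0 0 0 0 55;0 0 0 0 0 0 55;0 0 0 0 0 0 55"
}}

```text
time: 19.27
tcp_pos: [0.5348, -0.1062, 0.2113]
ee_rot: [0.742, 0.67, 0.0, 0.0]
contact_force: [-0.1, -0.2, -0.1]
width: 0.0469
grasp_force: 0.0
```

```bash
python3 m4.py 2>/dev/null; ls pics|grep m4
```

```text
[ 0.53476689 -0.10620619  0.21130841] 0.5428506214391224 -0.05066926458080428 [-0.13732077 -0.24282755 -0.12287429] [-0.04937684 -0.0593142  -0.00455041]
scene prong 136 y' [-0.0861 -0.0177] x' [0.5624 0.5896 0.6195] z [np.float64(0.2294), np.float64(0.2278)]
scene bar 55 y' [-0.1072  0.0007] x' [0.5375 0.5419 0.5451] z [np.float64(0.2253), np.float64(0.2254)]
side prong 118 y' [-0.0785 -0.0163] x' [0.5609 0.5688 0.6162] z [np.float64(0.2292), np.float64(0.2293)]
side bar 123 y' [-0.0743  0.0108] x' [0.5311 0.5419 0.5703] z [np.float64(nan), np.float64(0.223)]
m4_17.8.png
m4_18.5.png
m4_19.3.png
```

Bar stays level in the dips. Lift away.

Call:
{"name": "carry_out", "arguments": {
  "moves": "0 0 -0.01 0 0 0 55;0 0 -0.03 0 0 0 55;0 0 -0.06 0 0 0 55;0 0 -0.1 0 0 0 55;0 0 -0.14 0 0 0 55;0 0 -0.18 0 0 0 55;0 0 -0.2 0 0 0 55;0 0 -0.2 0 0 0 55;0 0 -0.2 0 0 0 55;0 0 -0.2 0 0 0 55;0 0 -0.2 0 0 0 55;0 0 -0.2 0 0 0 55;0 0 -0.2 0 0 0 55;0 0 -0.2 0 0 0 55;0 0 -0.2 0 0 0 55;0 0 -0.2 0 0 0 55;0 0 -0.2 0 0 0 55;0 0 -0.2 0 0 0 55"
}}

```text
time: 20.87
tcp_pos: [0.5348, -0.1062, 0.4113]
ee_rot: [0.742, 0.67, 0.0, -0.0]
contact_force: [-0.2, 0.0, -0.3]
width: 0.0471
grasp_force: 0.0
```

```bash
python3 m4.py 2>/dev/null; python3 m3.py 2>/dev/null; cp $(ls -t pics/m4_*|head -1) pics/final.png
```

```text
[ 0.53476185 -0.10621758  0.4112784 ] 0.5428467800330011 -0.050681108010196554 [-0.23076912  0.04467502 -0.30192452] [0.01005214 0.02524994 0.03238958]
scene prong 122 y' [-0.0862 -0.0173] x' [0.562  0.5924 0.6196] z [np.float64(0.229), np.float64(0.2283)]
scene bar 94 y' [-0.1075  0.0012] x' [0.5375 0.5421 0.5469] z [np.float64(0.225), np.float64(0.2246)]
side prong 32 y' [-0.0799 -0.0136] x' [0.5624 0.5951 0.6181] z [np.float64(0.2241), np.float64(0.2289)]
side bar 192 y' [-0.1029  0.0102] x' [0.5289 0.5412 0.5713] z [np.float64(0.2233), np.float64(0.221)]
[ 0.53474786 -0.10621693  0.41129815] [ 0.16717106 -0.0896608  -0.32097964]
scene stripe 109 -0.0526 0.004 [ 0.646 -0.12   0.076]
scene ptr 2 -0.0543 0.0011 [ 0.593 -0.116  0.053]
scene green 16 -0.0522 0.0024 [ 0.568 -0.111  0.006]
side stripe 22 -0.0487 0.0037 [ 0.654 -0.117  0.076]
side ptr 0 nan nan [nan nan nan]
side green 6 -0.0503 0.0027 [ 0.511 -0.103  0.006]
```

View pics/final.png

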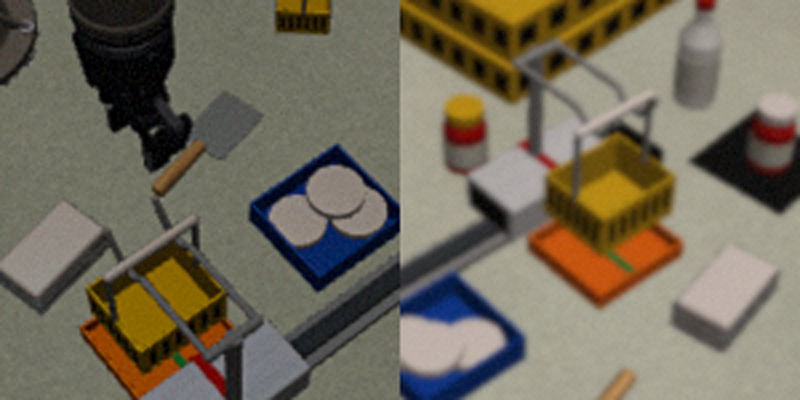

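The basket hangs level on both prongs over the tray (bar at left (155,250) and right (615,115)). The jar stands on the mat at right (775,135), and the bystanders in view look undisturbed. Handing in.

```bash
python3 -c "
from station import ctrl
print(ctrl.close_job())"
```

```text
the job is handed in; nothing more can be done
None
```

The job is handed in at about 21 s: the red jar stands upright on the mat, the pointer is in line with the green mark to within about 2 mm by camera, and the yellow basket hangs level on both prongs over the tray with the gripper clear.

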